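# Pack the watchtower and shut the model case

## Task

Stand the loose stone watchtower upright on the pad in the empty compartment of the open case, setting it down rather than dropping it. Then break the locked lid stay at its knuckle by moving the knuckle down and back towards the hinge, and lower the lid gently by its handle until it is fully shut: do not let it fall. Leave the other models and the jar where they are.

Things in the scene. Friction and masses are not known exactly. Their poses are not given: they have to be found in the camera images.
- case: Open wooden case, fixed: 180 (x) x 270 (y) x 120 mm high, walls, floor and partitions 6 mm. Two full-height partitions along x make three compartments, 168 (x) x 80 (y) mm, centred at y = -88, 0, +88 mm. Origin: centre of underside; z up, x from the front (robot side) to the hinge side. The lid stands open, 80 degrees above level, over the +x wall; the stay is outside the +y end.
- pad: Thin dark rubber pad 150 x 70 x 4 mm, fixed on the floor of the one empty compartment. Origin: centre of its underside (6 mm above the case's underside); axes as the case's.
- tower: Loose grey stone square watchtower, 54 x 54 mm, 104 mm high (solid to 90 mm, above that four corner merlons flush with its faces), 0.3 kg. It starts upright on the table on one side of the case or the other. Origin: centre of its underside, z up.
- lid_hinge (a point): Middle of the lid's hinge axis, on the top of the case's far (+x) wall, 120 mm above the table. The axis runs along the case's y.
- lid_handle (a point): Middle of the lid's dark round handle bar: 12 mm thick, 110 mm long, parallel to the hinge, 40 mm beyond the lid's free edge, 220 mm from the hinge axis (lid 180 mm deep, 8 mm thick). About 340 mm up with the lid open; when shut it lies 124 mm up, 40 mm in front of the case. Its frame turns with the lid.
- lid (a joint): Lid angle, rad: 0 = open as found (80 degrees above level), growing as it is lowered, 1.396 = fully shut. The stiff hinge holds the lid up to about 0.4; beyond 0.4 to 0.6 it falls by itself unless held. Faster than 1.5 rad/s counts as falling. Lid 0.45 kg.
- knuckle (a joint): Fold of the lid stay, rad: 0 = locked, as found (over-centre on its stop); 0.3 = links straight; more = broken, about 2.9 with the lid shut. While it is locked the lid cannot be lowered. Breaking takes a few newtons; the stay then rests where it is left, and the lid sinks a little with it (about 0.1 rad at 0.9).
- knuckle_grip (a point): Middle of the outward part of the knuckle's round steel cross bar (18 mm thick, 80 mm long, along the case's y, sticking outward), 65 mm outside the case's +y end and 166 mm up while locked. To break the stay, push or draw the bar down and back (case's +x); it moves on an arc about the stay's foot.
- stay_foot (a point): Foot of the stay: its lower pivot (axis along the case's y) outside the case's +y end, 75 mm up. Two flat steel links, each 105 mm, join foot, knuckle and lid; the upper pivot is on the lid's side edge, 120 mm from the hinge.
- cottage: Loose model cottage 80 x 56 x 75 mm with a red roof, packed in a compartment. Origin: centre of its underside.
- barn: Loose model barn 120 x 56 x 75 mm with a dark roof, packed in a compartment. Origin: centre of its underside.
- ruin: Loose grey stone ruined corner of a building, L-shaped in plan, 90 x 76 mm, 75 mm high at its highest, on the table on the side of the case away from the watchtower. Origin: on the underside, in the middle of its length.
- jar: Loose grey jar with a white cap, 52 mm across, 75 mm high, on the table beyond the stay's side of the case. Origin: centre of its underside.
Not all that is in view belongs to the job. What is shaped like the tower but green is not meant.

How it is judged:
On the way, in this order (a step that is already met when the one before it is completed fails the run):
1. the tower stands on the pad in the empty compartment, still in the hand (x of tower in the frame of pad between -0.06 and 0.06 m and y of tower in the frame of pad between -0.02 and 0.02 m and z of tower in the frame of pad below 0.014 m and angle between tower's own z axis and vertical below 0.1 rad and contact force between the fingers and tower above 0.5 N), for 0.05 s.
2. the tower is let go there (x of tower in the frame of pad between -0.06 and 0.06 m and y of tower in the frame of pad between -0.02 and 0.02 m and z of tower in the frame of pad below 0.014 m and angle between tower's own z axis and vertical below 0.1 rad and contact force between the fingers and tower below 0.1 N), for 0.2 s.
3. the stay is broken at its knuckle (past straight) with the lid still up (value of joint knuckle above 0.5 rad and value of joint lid below 0.6 rad), for 0.1 s.
4. the lid is shut (value of joint lid above 1.356 rad), for 0.2 s.
At the end, for the whole second after the job is handed in: The tower stands upright (within 0.1 rad) on the pad, its centre within 60 mm along and 20 mm across of the pad's, and the lid is shut (joint above 1.356 rad) and at rest (x of tower in the frame of pad between -0.06 and 0.06 m and y of tower in the frame of pad between -0.02 and 0.02 m and z of tower in the frame of pad below 0.014 m and angle between tower's own z axis and vertical below 0.1 rad and value of joint lid above 1.356 rad and velocity of joint lid between -0.05 and 0.05 rad/s and linear speed of tower below 0.02 m/s); the robot touches nothing.
It fails at once if the lid falls or is slammed (over 1.5 rad/s) (velocity of joint lid above 1.5 rad/s).
It fails at once if the cottage is moved over 30 mm (distance of cottage from where it was at the start of the episode above 0.03 m).
It fails at once if the barn is moved over 30 mm (distance of barn from where it was at the start of the episode above 0.03 m).
It fails at once if the ruin is moved over 20 mm (distance of ruin from where it was at the start of the episode above 0.02 m).
It fails at once if the jar is moved over 20 mm (distance of jar from where it was at the start of the episode above 0.02 m).
It also fails if it takes over 72 s, if anything falls off the work surface, if the arm or the gripper's body presses on something with over 40 N, if the wrist force passes 120 N, or if a joint passes its speed limit or range.

## Robot

A 6-joint arm with a two-finger parallel gripper is mounted at the origin on the work surface. World frame = base frame: x ahead of the robot, y to its left, z up, the work surface at z = 0. Lengths are in m, angles in rad, forces in N, time in s.
With the tool pointing down it reaches from about 0.35 to 0.85 m from the base axis. Payload 8.1 kg.
Tool frame: the origin (TCP) lies at the very end of the fingers, on their centre line; the grasp point (between the pads) lies robot.grip_point_offset behind it (robot.grip_point_offset is the distance from the TCP to the grasp point, in m); z points along the fingers, y is the line along which they close (so a half turn about z gives the same grasp; the last joint's range is limited). The gripper opens to 93 mm and grips with 3 to 60 N. Pads are 15 mm wide; open, the fingers measure 128 mm over their backs; the gripper's body (75 mm by 188 mm) begins 65 mm behind the grasp point.
Start: joints at [1.185, 0.13, 1.488, -0, 1.523, -0.085], TCP at [0.178, 0.573, 0.219] pointing down, gripper open.
Joint ranges: [-2.96, 2.96], [-0.89, 2.26], [0.02, 2.5], [-1.34, 4.48], [0, 2.73], [-2.66, 2.66]. Speed limits (rad/s): [2.39, 2.39, 2.79, 3.14, 3.14, 3.14].

## Interface

Orientations are given as a rotation vector (axis times angle).
In Python, from plant import robot, eyes gives the robot as it stands. The module is installed in compiled form; this text tells all that it offers.
- The arm moves only by the tool apply_moves, never from a script. Its argument "steps" is one flat list of numbers, 7 for each row, row after row: the shift along the tool's x, y, z in units of 30 mm (1.0 is 30 mm), then the turn, a rotation vector about the tool's x, y, z in units of 6 degrees (1.0 is 6 degrees), then the opening in per cent of the stroke, from 0 (shut) to 100 (fully open). In form: [dx, dy, dz, ax, ay, az, fingers, dx, dy, dz, ax, ay, az, fingers, ...]. A call has 1 to 12 rows; each row shifts and turns the commanded pose from where the row before left it, along the tool's axes as they then stand; what a row does not reach is not made up. A row lasts 1/12 s, in which the tool goes at most 41.7 mm and 7.16 degrees, less where a joint would pass 70% of its speed; a pose out of reach is approached as far as the arm can. A call is refused whole if a number of a shift passes 1 or a number of a turn 1, either way. A call with a gripper value outside its range is refused whole. The fingers move at their own pace and stop on an object; "grip_force" is the grip in N (left out, the last holds). Time passes only in rows, so rows that do not move let the fingers close. It gives the time, the measured TCP pose, the force, the opening and the grip force at its end, in the units of the state.
- robot.read_state(): the state, without advancing time (a new reading comes with each control period).
- eyes.read_camera(name): name is "side" or "top"; returns the picture (400x640x3 uint8, red, green, blue); there is no depth.
- eyes.calibration(name): a dict with "K" (3x3 intrinsics, pixels), "k1" (the pictures are not rectified: a ray, as slopes to the right and down, at radius r is drawn at 1 + k1 r^2 times it, then the intrinsics apply), "R" (3x3) and "t" (3): a world point X has camera coordinates R X + t. Camera axes: x right, y down, z forward; pixel columns grow to the right and rows downward; lengths in m; the calibration is good to about 2 mm. A picture is of the moment at which its call begins. calibration takes no time and is no camera call.
- robot.close_job(): hands the job in; it is judged then, once.
Trained networks look in the newest picture that a camera, given by its name, has taken for a name from the list of things; names that differ only in an ending like _2 or _b are one class to them, and where a whole thing is asked for, a point or a joint stands for the part that bears it (a point fixed in the world has none). Each returns a list of dicts, best first, with "conf" (0 to 1); they miss things now and then, are a little off and sometimes report something else, mostly with a low value. They report only what shows in the picture. A call takes as long as a camera call. They do not tell look-alikes from the thing itself.
- eyes.search_frame(camera, thing): "rect" ([left, top, width, height] in pixels, round what is visible of it).
- eyes.place_of(camera, thing): "xy" ([column, row] in pixels: a listed point, or the origin of a listed thing).
The state is a dict: "t": time; "q": joint angles; "dq": joint speeds; "joint_torque": joint torques, N m; "tool_pos": TCP position; "orientation": TCP orientation; "force": force on the tool from outside, world axes, zero at the start; "wrist_torque": the same for the moment, N m; "opening": finger opening in m; "gripper_force": force on a finger pad.
Only numpy, scipy, OpenCV 4.12 (cv2) and the standard library are available. Lean on these libraries where they do the work, as an engineer would, in place of code of your own. Each camera call takes 0.05 s, during which the arm holds its last target. There are 200 camera calls.

## Working session

There is one attempt and no reset: what is moved stays moved. The work goes in short steps, Python scripts to look and compute and a tool call to move; the robot and the scene stay as the last step left them, time stands still between calls to the robot, and variables do not carry over. Pictures are saved under pics/ and viewed, at most 10 in all, crops included, and the job is handed in when it is done.

Besides the shell and the picture viewer there is one more tool, called as name(argument=value, ...), one argument or row to a line, values as JSON. apply_moves: Moves the arm, as the interface text tells. Its arguments: {"type":"object","properties":{"steps":{"type":"array"},"grip_force":{"type":"number"}},"required":["steps"]}

```bash
mkdir -p pics; cat > h.py <<'E'
import numpy as np, cv2
from plant import robot, eyes
from scipy.spatial.transform import Rotation as Ro
C={n:{k:(np.array(v) if not np.isscalar(v) else v) for k,v in eyes.calibration(n).items()} for n in("side","top")}
def ray(n,px):
    c=C[n];K=c["K"];d=np.array([(px[0]-K[0,2])/K[0,0],(px[1]-K[1,2])/K[1,1]]);u=d.copy()
    for _ in range(30): u=d/(1+c["k1"]*(u@u))
    o=-c["R"].T@c["t"];v=c["R"].T@np.array([u[0],u[1],1]);return o,v/np.linalg.norm(v)
def atz(n,px,z):
    o,v=ray(n,px);return o+v*(z-o[2])/v[2]
def proj(n,X):
    c=C[n];p=c["R"]@np.array(X)+c["t"];u=p[:2]/p[2];u=u*(1+c["k1"]*(u@u));return (c["K"]@[u[0],u[1],1])[:2]
def tri(a,b):
    (o,v),(p,w)=ray("top",a),ray("side",b)
    s=np.linalg.lstsq(np.c_[v,-w],p-o,rcond=None)[0];x,y=o+v*s[0],p+w*s[1];return (x+y)/2,np.linalg.norm(x-y)
def snap(n,f):
    im=eyes.read_camera(n);cv2.imwrite(f"pics/{f}.png",np.ascontiguousarray(im[:,:,::-1]));return im
E
python3 - <<'E'
from h import *
np.set_printoptions(precision=3,suppress=True)
a=snap("top","t0");b=snap("side","s0")
cv2.imwrite("pics/both0.png",np.vstack([a,b])[:,:,::-1][:, :] if 0 else cv2.resize(np.vstack([a,b])[:,:,::-1],(480,600)))
for n in C: print(n,C[n]["K"][0,0],C[n]["k1"],-C[n]["R"].T@C[n]["t"],C[n]["R"][2])
for th in["case","pad","tower","lid_hinge","lid_handle","knuckle_grip","stay_foot","cottage","barn","ruin","jar"]:
    for n in C:
        print(th,n,[(np.round(d["xy"],1).tolist(),round(d["conf"],2)) for d in eyes.place_of(n,th)][:3])
print(robot.read_state(), robot.grip_point_offset)
E
```

```text
side 460.67916566111154 0.007090292013372166 [-0.11  -0.772  1.178] [ 0.451  0.546 -0.706]
top 369.7139334746924 -0.004125656954638144 [0.314 0.008 1.303] [ 0.177 -0.008 -0.984]
case side [([339.7, 225.1], 0.63)]
case top [([323.3, 196.7], 0.81), ([222.7, 221.8], 0.73), ([323.6, 196.9], 0.2)]
pad side [([336.6, 222.8], 0.61)]
pad top [([323.0, 194.3], 0.57)]
tower side [([258.9, 181.9], 0.68), ([230.6, 198.3], 0.59)]
tower top [([226.7, 262.7], 0.83), ([325.9, 154.3], 0.5)]
lid_hinge side [([362.2, 187.5], 0.82), ([340.8, 220.9], 0.18)]
lid_hinge top [([328.0, 163.0], 0.57), ([224.5, 222.0], 0.53)]
lid_handle side [([360.9, 140.1], 0.76)]
lid_handle top [([326.0, 154.7], 0.77), ([326.4, 195.8], 0.74)]
knuckle_grip side [([303.6, 159.9], 0.75)]
knuckle_grip top [([262.7, 187.1], 0.8), ([223.8, 190.4], 0.3)]
stay_foot side [([300.6, 192.2], 0.75)]
stay_foot top [([283.1, 206.9], 0.86)]
cottage side [([360.1, 240.9], 0.77), ([338.3, 226.4], 0.32)]
cottage top [([348.7, 196.8], 0.62)]
barn side [([327.8, 204.5], 0.84), ([281.1, 164.6], 0.67)]
barn top [([299.5, 193.7], 0.83)]
ruin side [([399.9, 319.6], 0.83), ([257.8, 179.1], 0.55)]
ruin top [([430.1, 223.6], 0.78)]
jar side [([281.2, 166.4], 0.71)]
jar top [([225.1, 190.5], 0.47)]
{'t': 1.2, 'q': array([ 1.185,  0.13 ,  1.488,  0.   ,  1.523, -0.085]), 'dq': array([-0.   , -0.001,  0.002, -0.002, -0.   ,  0.   ]), 'joint_torque': array([ -0.001, -55.977, -49.206,   0.077,   0.023,  -0.   ]), 'tool_pos': array([0.178, 0.573, 0.219]), 'orientation': array([-0.471, -3.106, -0.   ]), 'force': array([-0.569,  0.044, -0.324]), 'wrist_torque': array([-0.038, -0.005, -0.013]), 'gripper_force': 0.0, 'opening': 0.09293257437867218} 0.0188
```

View pics/t0.png

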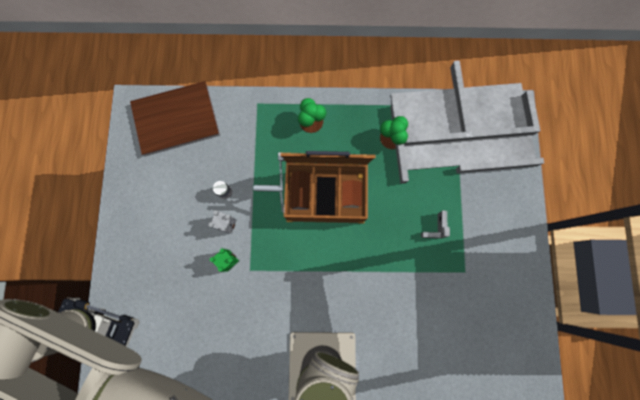

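View pics/s0.png

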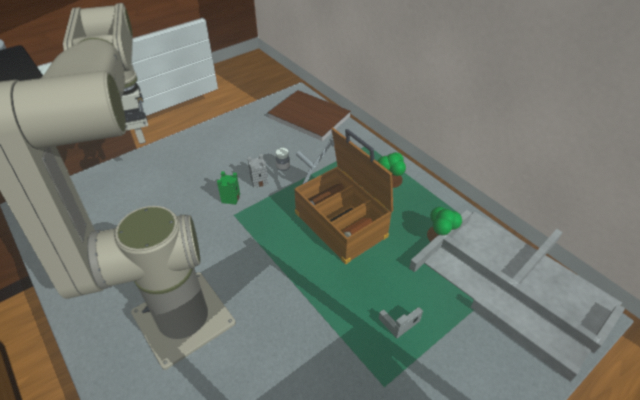

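The top view shows the case at about (325,190) with its middle compartment empty, and the stay bar at (265,188). Two things have the tower's shape: the grey one at top (221,221) / side (258,170), and the green one at top (223,260) / side (228,188). The grey one fits because the task asks for grey stone and excludes green. The jar is at top (220,188) and the ruin at (436,225). I'll confirm with one enlarged crop and measure.

```bash
python3 - <<'E'
from h import *
np.set_printoptions(precision=3,suppress=True)
a=cv2.imread("pics/t0.png");b=cv2.imread("pics/s0.png")
A=cv2.resize(a[140:290,190:390],(800,600),interpolation=cv2.INTER_CUBIC)
B=cv2.resize(b[130:270,210:400],(800,590),interpolation=cv2.INTER_CUBIC)
cv2.imwrite("pics/ct.png",A);cv2.imwrite("pics/cs.png",B)
P=lambda n,a,b:print(n,*tri(a,b))
P("pad",(323,194.3),(336.6,222.8));P("hinge",(328,163),(362.2,187.5));P("handle",(326,154.7),(360.9,140.1))
P("kn",(262.7,187.1),(303.6,159.9));P("foot",(283.1,206.9),(300.6,192.2));P("case",(323.3,196.7),(339.7,225.1))
P("cott",(348.7,196.8),(360.1,240.9));P("barn",(299.5,193.7),(327.8,204.5));P("jar",(225.1,190.5),(281.2,166.4));P("tower",(226,222),(258.9,181.9))
print("tower side z0",atz("side",(258.9,181.9),0), "green",atz("side",(230.6,198.3),0),atz("top",(226.7,262.7),0))
for n in C:
  print([(np.round(d["rect"],1).tolist(),round(d["conf"],2)) for d in eyes.search_frame(n,"tower")])
  print([(np.round(d["rect"],1).tolist(),round(d["conf"],2)) for d in eyes.search_frame(n,"case")])
E
```

```text
pad [ 0.577  0.004 -0.003] 0.012053870468919658
hinge [ 0.66  -0.013  0.127] 0.002024506230469461
handle [ 0.631 -0.008  0.331] 0.01489261967946939
kn [0.574 0.194 0.149] 0.0030567128963481256
foot [0.52  0.137 0.073] 0.0035947599060651586
case [ 0.577 -0.001 -0.013] 0.0034647968030764764
cott [ 0.58  -0.095 -0.011] 0.011692077154401832
barn [0.585 0.082 0.013] 0.012134442836339547
jar [ 0.589  0.356 -0.002] 0.0074284965691467355
tower [ 0.478  0.348 -0.014] 0.0019700330780663654
tower side z0 [0.471 0.336 0.   ] green [0.346 0.326 0.   ] [0.335 0.334 0.   ]
[([247.8, 154.0, 17.3, 35.0], 0.81), ([216.6, 170.9, 22.2, 34.0], 0.79)]
[([291.9, 128.4, 101.7, 135.4], 0.56)]
[([207.3, 247.7, 31.6, 26.1], 0.77), ([210.2, 212.7, 24.1, 19.2], 0.69)]
[([254.3, 149.0, 121.5, 76.2], 0.95), ([207.3, 210.4, 29.7, 21.8], 0.7), ([282.2, 159.1, -0.5, 30.6], 0.65)]
```

View pics/ct.png

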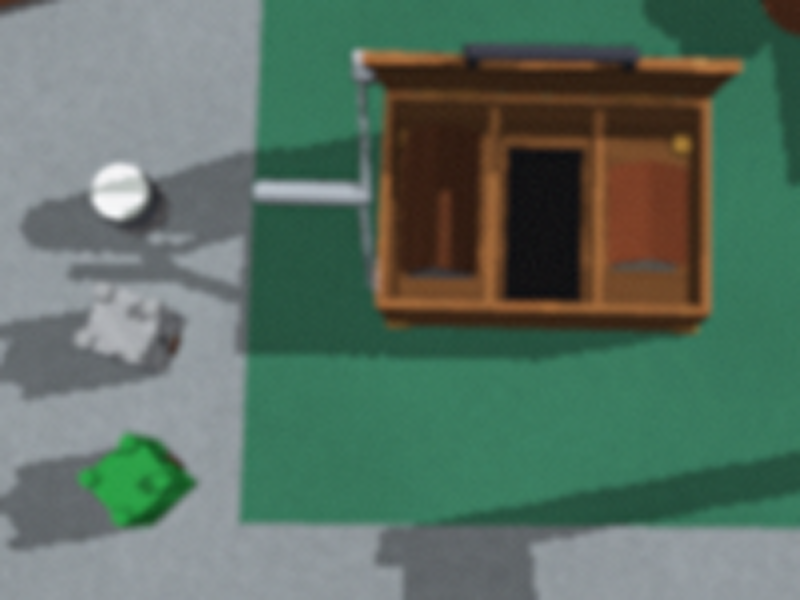

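View pics/cs.png

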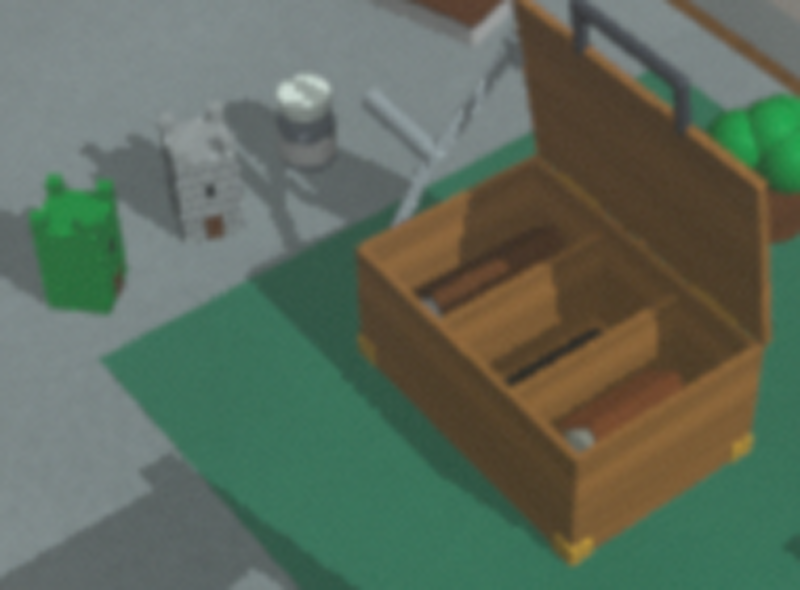

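The crops confirm that the castle-shaped grey tower at crop (121,325) is the one meant, turned about 20°, and that the green one is a look-alike. The middle compartment holds only the black pad. Next I compute the poses.

```bash
python3 - <<'E'
from h import *
np.set_printoptions(precision=3,suppress=True)
T=lambda p:(p[0]/4+190-.4,p[1]/4+140-.4)
S=lambda p:(p[0]*190/800+210-.4,p[1]*140/590+130-.4)
m=[atz("top",T(p),0.10)[:2] for p in[(104,292),(155,304),(137,356),(84,337)]]
print("merlons",np.array(m),np.mean(m,0))
print("side top", [atz("side",S(p),.104)[:2] for p in[(163,118),(215,106),(240,140),(178,152)]])
print("side base", [atz("side",S(p),0)[:2] for p in[(187,240),(243,225)]])
print("rim top FL,FR", atz("top",T((377,307)),.12),atz("top",T((710,308)),.12), "RL RR",atz("top",T((388,97)),.12),atz("top",T((712,100)),.12))
print("rim side FL FR RR", [atz("side",S(p),.12) for p in[(360,248),(577,458),(765,345)]],atz("side",S((570,563)),0))
print("pad top",[atz("top",T(p),.01) for p in[(508,148),(583,150),(504,299),(580,300)]])
print("bar top ends",atz("top",T((256,191)),.166),atz("top",T((366,192)),.166),"side",atz("side",S((372,97)),.166),atz("side",S((435,153)),.166))
print("handle",atz("top",T((470,52)),.34),atz("top",T((635,57)),.34),atz("side",S((578,8)),.34),atz("side",S((685,85)),.34))
print("jar top",atz("top",T((120,192)),.075), "side", atz("side",S((305,88)),.075))
print("merlon grip reproj",[proj("top",(0.471,0.345,z)) for z in(0,.1)])
E
```

```text
merlons [[0.496 0.354]
 [0.486 0.312]
 [0.443 0.324]
 [0.458 0.368]] [0.471 0.34 ]
side top [array([0.458, 0.366]), array([0.501, 0.353]), array([0.493, 0.303]), array([0.445, 0.322])]
side base [array([0.444, 0.326]), array([0.492, 0.312])]
rim top FL,FR [0.483 0.128 0.12 ] [ 0.485 -0.141  0.12 ] RL RR [0.658 0.124 0.12 ] [ 0.659 -0.145  0.12 ]
rim side FL FR RR [array([0.488, 0.124, 0.12 ]), array([ 0.485, -0.14 ,  0.12 ]), array([ 0.664, -0.144,  0.12 ])] [ 0.483 -0.141  0.   ]
pad top [array([0.644, 0.025, 0.01 ]), array([ 0.643, -0.042,  0.01 ]), array([0.507, 0.027, 0.01 ]), array([ 0.506, -0.04 ,  0.01 ])]
bar top ends [0.567 0.221 0.166] [0.567 0.134 0.166] side [0.571 0.22  0.166] [0.57  0.135 0.166]
handle [0.627 0.047 0.34 ] [ 0.624 -0.065  0.34 ] [0.625 0.038 0.34 ] [ 0.627 -0.07   0.34 ]
jar top [0.585 0.353 0.075] side [0.593 0.355 0.075]
merlon grip reproj [array([225.629, 223.837]), array([217.922, 220.102])]
```

```bash
cat >> h.py <<'E'
from scipy.linalg import logm,expm
def plan(xyz,yaw,n):
    """n equal rows to TCP xyz, tool down, tool y at angle yaw (deg)"""
    s=robot.read_state();A=np.eye(4);A[:3,:3]=Ro.from_rotvec(s["orientation"]).as_matrix();A[:3,3]=s["tool_pos"]
    y=np.array([np.cos(np.radians(yaw)),np.sin(np.radians(yaw)),0]);z=np.array([0,0,-1.])
    B=np.eye(4);B[:3,:3]=np.c_[np.cross(y,z),y,z];B[:3,3]=xyz
    M=np.linalg.inv(A)@B
    D=expm(np.real(logm(M))/n)
    print(n,"x",np.round(D[:3,3]/.03,3).tolist(),np.round(Ro.from_matrix(D[:3,:3]).as_rotvec()/np.radians(6),3).tolist())
E
python3 - <<'E'
from h import *
plan((.471,.341,.219),-17.5,16)
E
```

```text
16 x [-0.807, 0.313, -0.001] [0.0, -0.0, 0.94]
```

apply_moves(
  steps=[-0.807,0.313,0,0,0,0.94,100,-0.807,0.313,0,0,0,0.94,100,-0.807,0.313,0,0,0,0.94,100,-0.807,0.313,0,0,0,0.94,100,-0.807,0.313,0,0,0,0.94,100,-0.807,0.313,0,0,0,0.94,100,-0.807,0.313,0,0,0,0.94,100,-0.807,0.313,0,0,0,0.94,100],
  grip_force=25,
)

```text
t: 2.07
tool_pos: [0.3738, 0.5175, 0.2185]
orientation: [-1.633, -2.684, 0.0]
force: [-0.0, 0.2, -0.1]
opening: 0.0928
gripper_force: 0.0
```

apply_moves(
  steps=[-0.807,0.313,0,0,0,0.94,100,-0.807,0.313,0,0,0,0.94,100,-0.807,0.313,0,0,0,0.94,100,-0.807,0.313,0,0,0,0.94,100,-0.807,0.313,0,0,0,0.94,100,-0.807,0.313,0,0,0,0.94,100,-0.807,0.313,0,0,0,0.94,100,-0.807,0.313,0,0,0,0.94,100,0,0,0,0,0,0,100,0,0,0,0,0,0,100],
)

```text
t: 2.9
tool_pos: [0.4716, 0.3402, 0.2189]
orientation: [-2.534, -1.857, -0.001]
force: [0.0, -0.6, -0.3]
opening: 0.093
gripper_force: 0.0
```

```bash
python3 - <<'E'
from h import *
a=snap("side","s1");t=snap("top","t1")
A=cv2.resize(a[60:260,180:380],(600,600),interpolation=cv2.INTER_CUBIC)
cv2.imwrite("pics/c1.png",A[:,:,::-1])
plan((.471,.341,.0415),-17.5,8)
for z in(0,):
  for n in C: print([(d["rect"],d["conf"]) for d in eyes.search_frame(n,"tower")])
E
```

```text
8 x [-0.003, 0.001, 0.739] [-0.0, -0.001, 0.002]
[([215.9, 170.2, 25.2, 36.5], 0.71)]
[([212.8, 210.8, 24.8, 21.8], 0.7), ([227.6, 251.0, 9.8, 13.4], 0.58)]
```

View pics/c1.png

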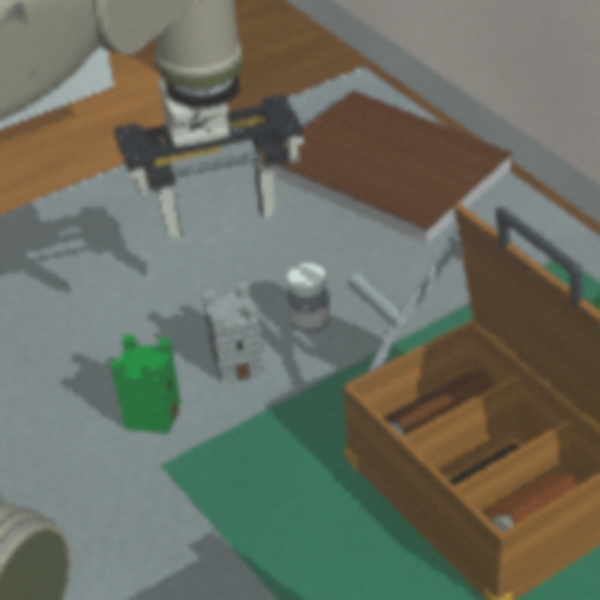

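The crop shows the open gripper above the grey tower at crop (235,335) and lined up with its faces. The wide part of the gripper body is shallow, which helps near the lid. I'll go down and grip.

apply_moves(
  steps=[0,0,0.74,0,0,0,100,0,0,0.74,0,0,0,100,0,0,0.74,0,0,0,100,0,0,0.74,0,0,0,100,0,0,0.74,0,0,0,100,0,0,0.74,0,0,0,100,0,0,0.74,0,0,0,100,0,0,0.74,0,0,0,100,0,0,0,0,0,0,100],
)

```text
t: 3.85
tool_pos: [0.4673, 0.3401, 0.0356]
orientation: [-2.53, -1.86, 0.013]
force: [-0.9, -0.3, -2.1]
opening: 0.0928
gripper_force: 0.0
```

apply_moves(
  steps=[0,0,0,0,0,0,40,0,0,0,0,0,0,40,0,0,0,0,0,0,40,0,0,0,0,0,0,40,0,0,0,0,0,0,40,0,0,0,0,0,0,40,0,0,0,0,0,0,40,0,0,0,0,0,0,40],
)

```text
t: 4.52
tool_pos: [0.4715, 0.3414, 0.0418]
orientation: [-2.533, -1.858, -0.002]
force: [-1.0, -1.7, 4.5]
opening: 0.0542
gripper_force: 25.0
```

apply_moves(
  steps=[0,0,-0.8,0,0,0,40,0,0,-0.8,0,0,0,40,0,0,-0.8,0,0,0,40,0,0,-0.8,0,0,0,40,0,0,-0.8,0,0,0,40,0,0,-0.8,0,0,0,40,0,0,-0.8,0,0,0,40,0,0,0,0,0,0,40,0,0,0,0,0,0,40],
)

```text
t: 5.27
tool_pos: [0.4719, 0.3415, 0.21]
orientation: [2.533, 1.858, 0.004]
force: [-0.2, 0.2, -2.5]
opening: 0.0536
gripper_force: 25.0
```

```bash
python3 - <<'E'
from h import *
plan((.44,-.009,.21),-1,18)
E
```

```text
18 x [-0.652, 0.051, -0.001] [0.001, -0.001, -0.153]
```

apply_moves(
  steps=[-0.652,0.051,0,0,0,-0.153,40,-0.652,0.051,0,0,0,-0.153,40,-0.652,0.051,0,0,0,-0.153,40,-0.652,0.051,0,0,0,-0.153,40,-0.652,0.051,0,0,0,-0.153,40,-0.652,0.051,0,0,0,-0.153,40,-0.652,0.051,0,0,0,-0.153,40,-0.652,0.051,0,0,0,-0.153,40,-0.652,0.051,0,0,0,-0.153,40],
)

```text
t: 6.02
tool_pos: [0.4409, 0.1658, 0.2061]
orientation: [-2.39, -2.036, 0.006]
force: [0.5, -0.4, -2.7]
opening: 0.0542
gripper_force: 25.0
```

apply_moves(
  steps=[-0.652,0.051,0,0,0,-0.153,40,-0.652,0.051,0,0,0,-0.153,40,-0.652,0.051,0,0,0,-0.153,40,-0.652,0.051,0,0,0,-0.153,40,-0.652,0.051,0,0,0,-0.153,40,-0.652,0.051,0,0,0,-0.153,40,-0.652,0.051,0,0,0,-0.153,40,-0.652,0.051,0,0,0,-0.153,40,-0.652,0.051,0,0,0,-0.153,40,0,0,0,0,0,0,40,0,0,0,0,0,0,40],
)

```text
t: 6.93
tool_pos: [0.438, -0.0099, 0.2067]
orientation: [-2.24, -2.198, 0.003]
force: [-0.1, 0.8, -2.5]
opening: 0.0541
gripper_force: 25.0
```

```bash
python3 - <<'E'
from h import *
plan((.545,-.009,.19),-1,10)
E
```

```text
10 x [0.01, 0.357, 0.055] [-0.003, -0.001, -0.001]
```

apply_moves(
  steps=[0,0.05,0.5,0,0,0,40,0,0.05,0.56,0,0,0,40,0,0.4,0,0,0,0,40,0,0.4,0,0,0,0,40,0,0.4,0,0,0,0,40,0,0.4,0,0,0,0,40,0,0.4,0,0,0,0,40,0,0.4,0,0,0,0,40,0,0.4,0,0,0,0,40,0,0,0,0,0,0,40,0,0,0,0,0,0,40],
)

```text
t: 7.85
tool_pos: [0.5255, -0.0099, 0.1757]
orientation: [-2.237, -2.202, 0.002]
force: [0.0, 0.3, -3.3]
opening: 0.0536
gripper_force: 25.0
```

```bash
python3 - <<'E'
from h import *
print(robot.read_state()["tool_pos"])
a=snap("side","s2");t=snap("top","t2")
A=cv2.resize(a[80:280,230:430],(400,400));B=cv2.resize(t[90:240,250:400],(400,400))
cv2.imwrite("pics/c2.png",np.hstack([A,B])[:,:,::-1])
E
```

```text
[ 0.5254636  -0.00987112  0.17574307]
```

View pics/c2.png

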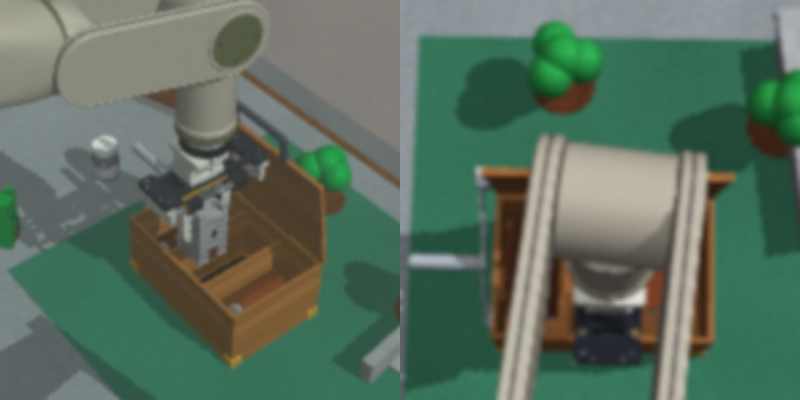

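The picture shows the tower hanging over the front half of the middle compartment, with the lid clear of the gripper body. Before I go down, I check how high the wrist link sits compared with the lid handle.

```bash
python3 - <<'E'
from h import *
for z in(.3,.4,.5,.55,.6,.65,.7): print(z,(proj("side",(.525,-.01,z))-[230,80])*2,(proj("top",(.525,-.01,z))-[250,90])*400/150, "r70 front edge",(proj("top",(.595,-.01,z))-[250,90])*400/150)
E
```

```text
0.3 [201.26473853 167.97439212] [207.17208145 273.38077441] r70 front edge [207.63420111 208.25975281]
0.4 [202.45399657 112.74920547] [209.23745083 251.50644196] r70 front edge [209.72046407 179.85286396]
0.5 [203.78614276  50.8972813 ] [211.79353022 224.43458679] r70 front edge [212.29492253 144.79822246]
0.55 [204.51418298  17.09796334] [213.31366936 208.33432837] r70 front edge [213.8220718  124.00386315]
0.6 [205.2888821  -18.86455737] [215.03870538 190.06374931] r70 front edge [215.55152369 100.45466916]
0.65 [206.11492894 -57.20737202] [217.01304014 169.1524882 ] r70 front edge [217.52629805  73.56477875]
0.7 [206.99767011 -98.17798772] [219.29489709 144.98375216] r70 front edge [219.80253212  42.56967777]
```

apply_moves(
  steps=[0,0,0.5,0,0,0,40,0,0,0.5,0,0,0,40,0,0,0.5,0,0,0,40,0,0.2,0.3,0,0,0,40,0,0.2,0.3,0,0,0,40,0,0.2,0.3,0,0,0,40,0,0,0.3,0,0,0,40,0,0,0,0,0,0,40,0,0,0,0,0,0,40],
)

```text
t: 8.7
tool_pos: [0.5437, -0.011, 0.0957]
orientation: [-2.239, -2.202, 0.002]
force: [-1.0, 0.6, -1.8]
opening: 0.0536
gripper_force: 25.0
```

apply_moves(
  steps=[0,0,0.3,0,0,0,40,0,0,0.3,0,0,0,40,0,0,0.3,0,0,0,40,0,0,0.25,0,0,0,40,0,0,0.15,0,0,0,40,0,0,0.1,0,0,0,40,0,0,0,0,0,0,40,0,0,0,0,0,0,40,0,0,0,0,0,0,40],
)

```text
t: 9.45
tool_pos: [0.5446, -0.0112, 0.0547]
orientation: [2.239, 2.203, 0.001]
force: [0.6, -0.5, -1.6]
opening: 0.0537
gripper_force: 25.0
```

apply_moves(
  steps=[0,0,0.04,0,0,0,40,0,0,0.04,0,0,0,40,0,0,0.04,0,0,0,40,0,0,0,0,0,0,40,0,0,0,0,0,0,40],
)

```text
t: 9.87
tool_pos: [0.5447, -0.0112, 0.0518]
orientation: [2.239, 2.202, 0.001]
force: [-2.6, -0.7, 6.2]
opening: 0.0537
gripper_force: 25.0
```

apply_moves(
  steps=[0,0,0,0,0,0,40,0,0,0,0,0,0,62,0,0,0,0,0,0,66,0,0,0,0,0,0,66,0,0,0,0,0,0,66,0,0,0,0,0,0,66,0,0,0,0,0,0,66],
)

```text
t: 10.45
tool_pos: [0.5442, -0.0111, 0.0506]
orientation: [-2.24, -2.203, 0.0]
force: [0.2, 0.5, 0.3]
opening: 0.0614
gripper_force: 0.0
```

apply_moves(
  steps=[0,0,-0.3,0,0,0,66,0,0,-0.3,0,0,0,66,0,0,-0.3,0,0,0,66,0,0,-0.3,0,0,0,66,0,0,-0.3,0,0,0,66,0,0,-0.3,0,0,0,66,0,0,-0.4,0,0,0,66,0,0,0,0,0,0,66],
)

```text
t: 11.12
tool_pos: [0.546, -0.0113, 0.1201]
orientation: [2.237, 2.201, 0.004]
force: [1.1, 0.3, 1.4]
opening: 0.0617
gripper_force: 0.0
```

apply_moves(
  steps=[0,-0.3,-0.6,0,0,0,66,0,-0.8,-0.7,0,0,0,66,0,-0.9,-0.8,0,0,0,66,0,-0.9,-0.8,0,0,0,66,-0.9,-0.5,0,0,0,0,66,-0.9,0,0,0,0,0,66,-0.9,0,0,0,0,0,66,-0.9,0,0,0,0,0,66,-0.9,0,0,0,0,0,66,-0.9,0,0,0,0,0,66,-0.9,0,0,0,0,0,66],
)

```text
t: 12.03
tool_pos: [0.4388, -0.1997, 0.2037]
orientation: [2.24, 2.203, 0.0]
force: [0.1, 0.8, 0.5]
opening: 0.0618
gripper_force: 0.0
```

```bash
python3 - <<'E'
from h import *
np.set_printoptions(precision=3,suppress=True)
print(robot.read_state()["tool_pos"])
a=snap("side","s3");t=snap("top","t3")
A=cv2.resize(a[80:280,230:430],(400,400));B=cv2.resize(t[120:270,240:390],(400,400))
cv2.imwrite("pics/c3.png",np.hstack([A,B])[:,:,::-1])
for n in C: print([(np.round(d["xy"],1),d["conf"]) for d in eyes.place_of(n,"tower")],[(np.round(d["xy"],1),d["conf"]) for d in eyes.place_of(n,"knuckle_grip")])
print(proj("side",(.569,.192,.166)),proj("top",(.569,.192,.166)),proj("top",(.545,-.01,.01)),proj("side",(.545,-.01,.01)))
E
```

```text
[ 0.439 -0.2    0.204]
[(array([230.3, 197.1]), 0.84)] [(array([302.1, 156.8]), 0.51)]
[(array([225.5, 258.2]), 0.89), (array([323.7, 205.9]), 0.85)] [(array([265.4, 188.6]), 0.69)]
[302.333 157.056] [262.768 186.909] [326.145 203.785] [333.891 226.773]
```

View pics/c3.png

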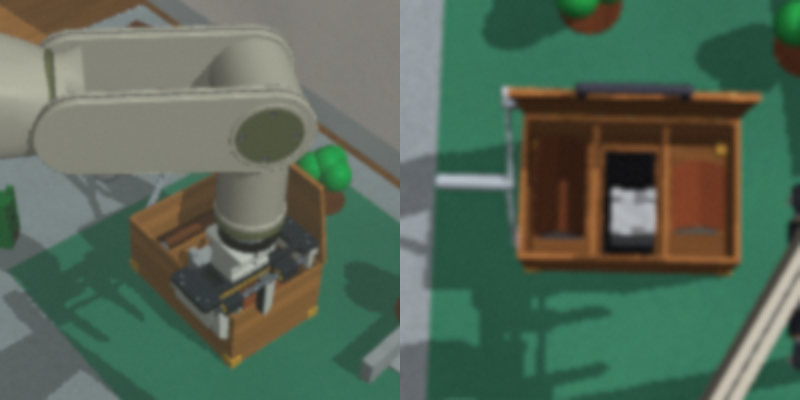

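The crop shows the tower standing upright in the middle compartment at crop (632,212). The knuckle bar is at crop (475,182), where the model predicts it. Next I go over to the bar.

apply_moves(
  steps=[1,0,-0.2,0,0,0,45,1,0,-0.2,0,0,0,45,1,0,-0.2,0,0,0,45,1,0,-0.2,0,0,0,45,1,0,-0.2,0,0,0,45,1,0,-0.2,0,0,0,45,1,0,-0.2,0,0,0,45,1,0,-0.2,0,0,0,45,1,0,-0.2,0,0,0,45,1,0,-0.2,0,0,0,45,1,0,0,0,0,0,45,1,0,0,0,0,0,45],
)

```text
t: 13.33
tool_pos: [0.4443, 0.1643, 0.2644]
orientation: [2.237, 2.205, 0.002]
force: [0.7, 0.3, 0.1]
opening: 0.0418
gripper_force: 0.0
```

apply_moves(
  steps=[0.8,0,0,0,0,0,45,0.4,0.5,0,0,0,0,45,0,0.8,0,0,0,0,45,0,0.8,0,0,0,0,45,0,0.8,0,0,0,0,45,0,0.8,0,0,0,0,45,0,0.6,0,0,0,0,45,0,0,0,0,0,0,45,0,0,0,0,0,0,45],
)

```text
t: 14.08
tool_pos: [0.5741, 0.1964, 0.263]
orientation: [-2.238, -2.203, 0.002]
force: [-0.6, 0.5, 0.9]
opening: 0.0422
gripper_force: 0.0
```

```bash
python3 - <<'E'
from h import *
plan((.567,.190,.150),0,10)
E
```

```text
10 x [-0.021, -0.023, 0.377] [-0.001, 0.0, -0.015]
```

apply_moves(
  steps=[-0.02,-0.02,0.38,0,0,0,45,-0.02,-0.02,0.38,0,0,0,45,-0.02,-0.02,0.38,0,0,0,45,-0.02,-0.02,0.38,0,0,0,45,-0.02,-0.02,0.38,0,0,0,45,-0.02,-0.02,0.38,0,0,0,45,-0.02,-0.02,0.38,0,0,0,45,-0.02,-0.02,0.38,0,0,0,45,-0.02,-0.02,0.38,0,0,0,45,0,0,0.33,0,0,0,45,0,0,0,0,0,0,45,0,0,0,0,0,0,45],
)

```text
t: 15.08
tool_pos: [0.5687, 0.1899, 0.1503]
orientation: [-2.239, -2.202, 0.002]
force: [0.7, 0.1, 0.1]
opening: 0.0417
gripper_force: 0.0
```

apply_moves(
  steps=[0,0.2,0,0,0,0,45,0,0.2,0,0,0,0,45,0,0.17,0.13,0,0,0,45,0,0.17,0.13,0,0,0,45,0,0.17,0.13,0,0,0,45,0,0.12,0.12,0,0,0,45,0,0.12,0.12,0,0,0,45,0,0.12,0.12,0,0,0,45],
)

```text
t: 15.75
tool_pos: [0.6074, 0.1894, 0.128]
orientation: [-2.24, -2.203, 0.001]
force: [-2.2, 0.3, 1.3]
opening: 0.0416
gripper_force: 1.0
```

apply_moves(
  steps=[0,0.09,0.11,0,0,0,45,0,0.09,0.11,0,0,0,45,0,0.09,0.11,0,0,0,45,0,0,0,0,0,0,45,0,0,0,0,0,0,45],
)

```text
t: 16.17
tool_pos: [0.6155, 0.1892, 0.1184]
orientation: [2.24, 2.203, -0.0]
force: [-0.2, -1.1, -0.1]
opening: 0.042
gripper_force: 0.0
```

```bash
python3 - <<'E'
from h import *
np.set_printoptions(precision=3,suppress=True)
a=snap("side","s4");t=snap("top","t4")
r={}
for th in("knuckle_grip","lid_handle"):
  for n in C:
    r[n]=[d["xy"] for d in eyes.place_of(n,th)]; print(th,n,r[n][:2])
  if r["top"] and r["side"]: print(tri(r["top"][0],r["side"][0]))
A=cv2.resize(a[80:230,250:400],(400,400));B=cv2.resize(t[120:270,240:390],(400,400))
cv2.imwrite("pics/c4.png",np.hstack([A,B])[:,:,::-1])
E
```

```text
knuckle_grip side [[311.1, 163.6]]
knuckle_grip top [[301.6, 191.3]]
(array([0.529, 0.07 , 0.247]), np.float64(0.02267350204088888))
lid_handle side [[350.9, 149.5], [282.3, 164.6]]
lid_handle top [[325.3, 196.6], [325.1, 167.6]]
(array([ 0.536, -0.025,  0.35 ]), np.float64(0.07688716931623063))
```

View pics/c4.png

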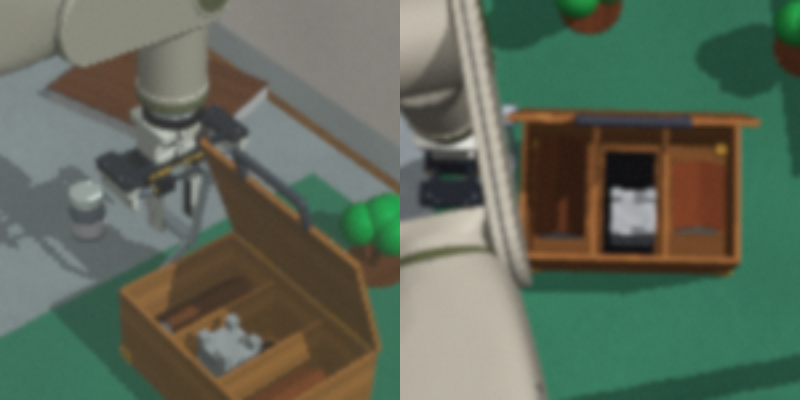

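The crop shows the stay folded past straight and the lid leaning a little further in. The handle is at top (325,168) and side (351,149). I retreat straight up and work out the lid angle.

apply_moves(
  steps=[0,0,-0.4,0,0,0,45,0,0,-0.7,0,0,0,45,0,0,-0.9,0,0,0,45,0,0,-0.9,0,0,0,45,0,0,-0.9,0,0,0,45,0,0,-0.9,0,0,0,45,0,0,-0.9,0,0,0,45,0,0,-0.9,0,0,0,45,0,0,-0.9,0,0,0,45,0,0,-0.9,0,0,0,45,0,0,-0.7,0,0,0,45,0,0,0,0,0,0,45],
)

```text
t: 17.47
tool_pos: [0.6164, 0.1896, 0.3966]
orientation: [2.236, 2.199, 0.013]
force: [0.4, -0.1, 1.5]
opening: 0.0422
gripper_force: 0.0
```

```bash
python3 - <<'E'
from h import *
np.set_printoptions(precision=3,suppress=True)
print(tri((325.1,167.6),(350.9,149.5)))
for n in C:
  eyes.read_camera(n)
  print(n,[(np.round(d["xy"],1),round(d["conf"],2)) for d in eyes.place_of(n,"lid_handle")])
for l in(0,.05,.1,.15,.2,.25,.3):
  a=np.radians(80)-l;X=(.664-.22*np.cos(a)+.004*np.sin(a),-.012,.12+.22*np.sin(a)+.004*np.cos(a));print(l,np.array(X),proj("top",X),proj("side",X))
print(robot.read_state()["tool_pos"])
E
```

```text
(array([ 0.598, -0.005,  0.311]), np.float64(0.011239600414516252))
side [(array([349.8, 144. ]), 0.71)]
top [(array([323.2, 166.1]), 0.76)]
0 [ 0.63  -0.012  0.337] [328.957 152.059] [359.227 140.033]
0.05 [ 0.619 -0.012  0.335] [328.915 156.099] [356.394 142.005]
0.1 [ 0.608 -0.012  0.333] [328.869 160.156] [353.566 144.118]
0.15 [ 0.598 -0.012  0.33 ] [328.819 164.215] [350.754 146.364]
0.2 [ 0.587 -0.012  0.326] [328.766 168.257] [347.967 148.737]
0.25 [ 0.577 -0.012  0.322] [328.708 172.267] [345.214 151.229]
0.3 [ 0.567 -0.012  0.318] [328.648 176.229] [342.506 153.831]
[0.615 0.189 0.388]
```

apply_moves(
  steps=[-0.9,-0.08,-0.1,0,0,0,45,-0.9,-0.08,-0.1,0,0,0,45,-0.9,-0.08,-0.1,0,0,0,45,-0.9,-0.08,-0.1,0,0,0,45,-0.9,-0.08,-0.1,0,0,0,45,-0.9,-0.08,0,0,0,0,45,-0.7,-0.05,0,0,0,0,45,-0.53,-0.05,0,0,0,0,45,0,0,0,0,0,0,45,0,0,0,0,0,0,45],
)

```text
t: 18.5
tool_pos: [0.5941, -0.0099, 0.4023]
orientation: [-2.24, -2.2, 0.002]
force: [-0.7, 0.9, 0.7]
opening: 0.0417
gripper_force: 0.0
```

```bash
python3 - <<'E'
from h import *
plan((.598,-.01,.311),-1,9)
E
```

```text
9 x [-0.0, 0.015, 0.338] [-0.003, -0.0, -0.001]
```

apply_moves(
  steps=[0,0.02,0.34,0,0,0,45,0,0.02,0.34,0,0,0,45,0,0.02,0.34,0,0,0,45,0,0.02,0.34,0,0,0,45,0,0.02,0.34,0,0,0,45,0,0.02,0.34,0,0,0,45,0,0.02,0.34,0,0,0,45,0,0,0.34,0,0,0,45,0,0,0.34,0,0,0,45,0,0,0,0,0,0,45,0,0,0,0,0,0,45],
)

```text
t: 19.42
tool_pos: [0.5985, -0.0093, 0.3111]
orientation: [-2.239, -2.202, 0.001]
force: [0.1, 0.0, 1.5]
opening: 0.042
gripper_force: 0.0
```

apply_moves(
  steps=[0,0,0,0,0,0,35,0,0,0,0,0,0,25,0,0,0,0,0,0,15,0,0,0,0,0,0,8,0,0,0,0,0,0,5,0,0,0,0,0,0,5,0,0,0,0,0,0,5,0,0,0,0,0,0,5],
  grip_force=20,
)

```text
t: 20.08
tool_pos: [0.5986, -0.0094, 0.3126]
orientation: [2.24, 2.203, -0.0]
force: [-5.6, 0.6, 4.3]
opening: 0.0114
gripper_force: 20.0
```

```bash
python3 - <<'E'
from h import *
l=np.r_[.147:1.396:33j];a=np.radians(80)-l
x=.664-.22*np.cos(a)+.004*np.sin(a);z=.12+.22*np.sin(a)+.004*np.cos(a)
for i in range(32): print(i,round((x[i+1]-x[i])/.03,2),round(-(z[i+1]-z[i])/.03,2))
for i in(8,16,24,32): print(x[i],z[i]-.0188)
E
```

```text
0 -0.27 0.09
1 -0.27 0.1
2 -0.26 0.11
3 -0.26 0.12
4 -0.25 0.13
5 -0.25 0.14
6 -0.24 0.15
7 -0.24 0.16
8 -0.23 0.17
9 -0.22 0.18
10 -0.22 0.19
11 -0.21 0.2
12 -0.2 0.2
13 -0.19 0.21
14 -0.18 0.22
15 -0.18 0.23
16 -0.17 0.23
17 -0.16 0.24
18 -0.15 0.24
19 -0.14 0.25
20 -0.13 0.26
21 -0.12 0.26
22 -0.11 0.26
23 -0.1 0.27
24 -0.09 0.27
25 -0.08 0.28
26 -0.07 0.28
27 -0.06 0.28
28 -0.04 0.28
29 -0.03 0.28
30 -0.02 0.29
31 -0.01 0.29
0.5369397787508438 0.28084325808700833
0.4878972849608396 0.23312359059636092
0.45588576295317995 0.1726455340691074
0.4440010612382137 0.10525794821157113
```

apply_moves(
  steps=[0,-0.14,0.05,0,0,0,5,0,-0.27,0.09,0,0,0,5,0,-0.27,0.1,0,0,0,5,0,-0.26,0.11,0,0,0,5,0,-0.26,0.12,0,0,0,5,0,-0.25,0.13,0,0,0,5,0,-0.25,0.14,0,0,0,5,0,-0.24,0.15,0,0,0,5,0,-0.12,0.1,0,0,0,5],
)

```text
t: 20.83
tool_pos: [0.5368, -0.0083, 0.2825]
orientation: [2.239, 2.203, 0.001]
force: [-2.0, 0.8, 5.7]
opening: 0.0113
gripper_force: 20.0
```

apply_moves(
  steps=[0,-0.12,0.08,0,0,0,5,0,-0.23,0.17,0,0,0,5,0,-0.22,0.18,0,0,0,5,0,-0.22,0.19,0,0,0,5,0,-0.21,0.2,0,0,0,5,0,-0.2,0.2,0,0,0,5,0,-0.19,0.21,0,0,0,5,0,-0.18,0.22,0,0,0,5,0,-0.09,0.12,0,0,0,5],
)

```text
t: 21.58
tool_pos: [0.4864, -0.0074, 0.234]
orientation: [-2.239, -2.202, 0.001]
force: [0.6, 1.2, 0.7]
opening: 0.0114
gripper_force: 20.0
```

apply_moves(
  steps=[0,-0.09,0.11,0,0,0,5,0,-0.17,0.23,0,0,0,5,0,-0.16,0.24,0,0,0,5,0,-0.15,0.24,0,0,0,5,0,-0.14,0.25,0,0,0,5,0,-0.13,0.26,0,0,0,5,0,-0.12,0.26,0,0,0,5,0,-0.05,0.13,0,0,0,5,0,0,0,0,0,0,5],
)

```text
t: 22.33
tool_pos: [0.4564, -0.007, 0.1817]
orientation: [-2.24, -2.203, 0.001]
force: [7.7, 0.2, -7.9]
opening: 0.0113
gripper_force: 20.0
```

```bash
python3 - <<'E'
from h import *
a=snap("side","s5")
cv2.imwrite("pics/c5.png",cv2.resize(a[80:280,230:430],(500,500))[:,:,::-1])
s=robot.read_state();print(s["tool_pos"],s["force"])
E
```

```text
[ 0.45648592 -0.00703816  0.18194779] [ 7.60842523 -0.28236    -8.09098791]
```

View pics/c5.png

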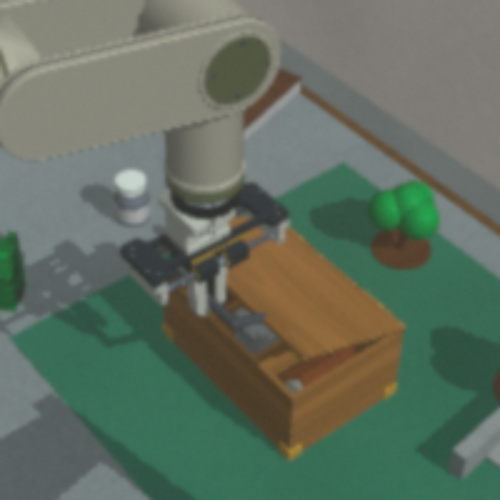

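The crop shows the handle held between the fingers and the lid about 20° from shut, still resting on the grip. The pull is slightly outward, so I finish the arc a little nearer the hinge.

apply_moves(
  steps=[0,0.04,0.12,0,0,0,5,0,-0.03,0.24,0,0,0,5,0,-0.06,0.26,0,0,0,5,0,-0.06,0.27,0,0,0,5,0,-0.06,0.27,0,0,0,5,0,-0.05,0.28,0,0,0,5,0,-0.04,0.28,0,0,0,5,0,-0.02,0.28,0,0,0,5,0,-0.01,0.2,0,0,0,5,0,0,0.1,0,0,0,5,0,0,0,0,0,0,5],
)

```text
t: 23.3
tool_pos: [0.442, -0.0068, 0.1101]
orientation: [-2.233, -2.196, 0.015]
force: [-13.5, -1.3, -5.9]
opening: 0.0111
gripper_force: 20.0
```

apply_moves(
  steps=[0,-0.05,0.08,0,0,0,5,0,-0.05,0.06,0,0,0,5,0,0,0.05,0,0,0,5,0,0,0,0,0,0,5,0,0,0,0,0,0,5],
)

```text
t: 23.72
tool_pos: [0.442, -0.0068, 0.1065]
orientation: [-2.236, -2.199, 0.008]
force: [-7.1, -1.5, -3.9]
opening: 0.0115
gripper_force: 20.0
```

apply_moves(
  steps=[0,0,0.05,0,0,0,5,0,0,0.05,0,0,0,5,0,0,0.05,0,0,0,5,0,0,0.05,0,0,0,5,0,0,0,0,0,0,5,0,0,0,0,0,0,5],
)

```text
t: 24.22
tool_pos: [0.4421, -0.007, 0.1035]
orientation: [-2.236, -2.2, 0.008]
force: [-22.9, -1.0, 24.5]
opening: 0.0116
gripper_force: 20.0
```

apply_moves(
  steps=[0,0,0,0,0,0,5,0,0,-0.06,0,0,0,5,0,0,0,0,0,0,5,0,0,0,0,0,0,20,0,0,0,0,0,0,30,0,0,0,0,0,0,30,0,0,0,0,0,0,30,0,0,0,0,0,0,30],
)

```text
t: 24.88
tool_pos: [0.4454, -0.0068, 0.1047]
orientation: [2.24, 2.203, 0.0]
force: [0.2, 0.4, -0.1]
opening: 0.0279
gripper_force: 0.0
```

apply_moves(
  steps=[0,0,-0.3,0,0,0,30,0,0,-0.5,0,0,0,30,0,0,-0.7,0,0,0,30,0,0,-0.8,0,0,0,30,0,0,-0.8,0,0,0,30,0,-0.4,-0.6,0,0,0,30,0,-0.8,0,0,0,0,30,0,0,0,0,0,0,30,0,0,0,0,0,0,30],
)

```text
t: 25.63
tool_pos: [0.4094, -0.0062, 0.2166]
orientation: [2.239, 2.202, 0.002]
force: [0.6, -0.6, 0.1]
opening: 0.028
gripper_force: 0.0
```

```bash
python3 - <<'E'
from h import *
a=snap("side","s6");b=snap("top","t6")
cv2.imwrite("pics/c6.png",np.hstack([cv2.resize(a[80:280,230:430],(400,400)),cv2.resize(b[120:270,240:390],(400,400))])[:,:,::-1])
for n in C: print(n,[(np.round(d["xy"],1),round(d["conf"],2)) for d in eyes.place_of(n,"lid_handle")],proj(n,(.444,-.012,.124)))
E
```

```text
side [(array([310.3, 214.5]), 0.58), (array([283.4, 164.5]), 0.52)] [309.52471218 218.31536814]
top [] [327.07112299 228.58674613]
```

View pics/c6.png

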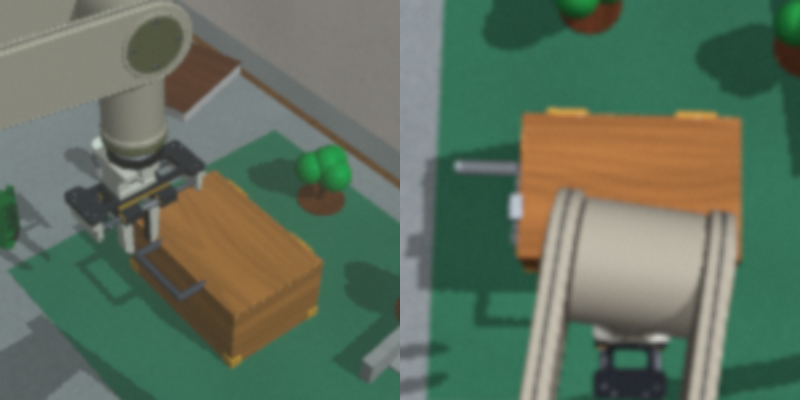

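The crop shows the lid lying flat on the case, with no gap at the front, and the gripper clear of the handle. The firm 24 N stop came at the height expected for a shut lid. I hand the job in.

```bash
python3 -c "
from plant import robot
print(robot.close_job())"
```

```text
the job is handed in; nothing more can be done
None
```

I handed the job in with the tower standing on the pad in the middle compartment, the stay broken and the lid lowered by its handle until shut; the hand-in call gave no verdict.

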